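# Click the rivet dispenser on to the next compartment

### The job

Use a fingertip to rub the knurled orange lid of the rivet dispenser round one click anticlockwise (seen from above), so that its window clicks in over the next compartment, the one marked green, and stays there. Do not turn it the other way or past the green mark; leave the blue-lidded dispenser as it is set and everything else on the bench where it lies, nothing picked up.

Things in the scene. Friction and masses are not known exactly. Their poses are not given: they have to be found in the camera images.
- orange: Grey drum of the orange-lidded rivet dispenser, fixed to the bench, 140 mm across, 28 mm high, eight compartments each marked by a coloured patch on the flange round the lid. Origin: centre of its underside on the bench; z up. White patch on its own +x, green one 45 degrees anticlockwise of it (from above), then red, yellow, black, red, yellow, black. Any yaw.
- orange_lid (a joint): Turn of the orange lid, rad, growing anticlockwise from above; 0 = window over the white patch (where it starts), 0.785 = window over the green patch. Detents lie every 0.785 rad: about 0.1 N m carries it over the hump halfway between, after which it snaps on by itself; let go short of halfway it springs back. It can turn all the way round.
- orange_axis (a point): Centre of the flat top of the orange lid, on its vertical axis, 42 mm above the bench. The lid is a matt plastic disc 114 mm across (too wide to pinch), 12 mm thick, rim knurled. It rides on a spring: pressed down it starts to sink at about 3 N and bottoms out 4 mm lower at about 9 N. Fingertips grip it with a friction coefficient of about 0.8 or more.
- orange_window (a point): Middle of the orange lid's window, at the height of the lid's top, 34.5 mm from the axis: an open wedge from 24 to 45 mm from the axis, about 15 mm wide in the middle, a black pointer line outside it. Outside 45 mm the lid has an unbroken flat rim ring 12 mm wide. It turns with the lid.
- orange_green (a point): Middle of the green patch on the flange of the orange-lidded drum, 64 mm from the axis, 29 mm above the bench. It does not turn with the lid.
- blue: Grey drum of the second, blue-lidded rivet dispenser, fixed to the bench, 140 mm across, 28 mm high, eight compartments each marked by a coloured patch on the flange round the lid. Same build and size as the orange one; origin: centre of its underside. To be left alone.
- blue_window (a point): Middle of the window in the blue lid, 34.5 mm from that lid's axis, 42 mm above the bench.
- pump: Loose yellow hand-cleaner pump dispenser, closed, 75 x 75 mm, 187 mm high, 0.6 kg; origin: centre of its underside.
- spanner: Loose chrome tubular box spanner, 23 mm thick, 170 mm long along its x; origin: under its middle, on the bench.
- punch: Loose steel pin punch, 150 mm long along its x (from 70 mm behind the origin to 80 mm ahead), 12 mm thick; origin on the bench.
- riveter: Loose lever-action rivet tool lying flat, 325 mm long along its x (from 150 mm behind the origin to 175 mm ahead), at most 95 mm wide, 22 mm high, red handles towards its -x; origin on the bench.

How it is judged:
On the way, in this order (a step that is already met when the one before it is completed fails the run):
1. a fingertip rests on the orange lid, still in its first detent (contact force between the fingers and orange above 0.5 N and value of joint orange_lid below 0.3 rad), for 0.05 s.
2. the orange lid has clicked on to the green mark (value of joint orange_lid between 0.665 and 0.905 rad), for 0.2 s.
At the end, for the whole second after the job is handed in: the orange lid rests in the green detent (0.785 rad within 0.12), the blue lid is as it was (its window moved under 6 mm) and the pump dispenser, box spanner, pin punch and rivet tool lie within 20 mm of where they were (all of step 2 and velocity of joint orange_lid between -0.05 and 0.05 rad/s and distance of blue_window from where it was at the start of the episode below 0.006 m and distance of each of pump, spanner, punch, riveter from where it was at the start of the episode below 0.02 m); the robot touches nothing.
It fails at once if the orange lid was turned on past the green mark (value of joint orange_lid above 1.1 rad).
It fails at once if the orange lid was turned the wrong way (value of joint orange_lid below -0.3 rad).
It fails at once if the blue lid was turned (distance of blue_window from where it was at the start of the episode above 0.012 m).
It fails at once if a bystander was pushed, tipped or lifted (distance of any of pump, spanner, punch, riveter from where it was at the start of the episode above 0.03 m or height (world z) of any of pump, spanner, punch, riveter above 0.015 m or angle between pump's own z axis and vertical above 0.2 rad).
It also fails if it takes over 38 s, if anything falls off the work surface, if the arm or the gripper's body presses on something with over 40 N, if the wrist force passes 120 N, or if a joint passes its speed limit or range.

### The arm

A 6-joint arm with a two-finger parallel gripper is mounted at the origin on the work surface. World frame = base frame: x ahead of the robot, y to its left, z up, the work surface at z = 0. Lengths are in m, angles in rad, forces in N, time in s.
With the tool pointing down it reaches from about 0.3 to 1 m from the base axis. Payload 5.1 kg.
Tool frame: the origin (TCP) lies at the very end of the fingers, on their centre line; the grasp point (between the pads) lies 19 mm behind it; z points along the fingers, y is the direction in which the jaws open and shut (so a half turn about z gives the same grasp; the last joint's range is limited). The gripper opens to 95 mm and grips with 3 to 60 N. Pads are 20 mm wide; open, the fingers measure 119 mm over their backs; the gripper's body (75 mm by 180 mm) begins 59 mm behind the grasp point.
Start: joints at [1.259, 0.124, 1.65, -0, 1.367, -0.083], TCP at [0.147, 0.633, 0.215] pointing down, gripper open.
Joint ranges: [-2.61, 2.61], [-1.02, 2.33], [0.03, 2.71], [-1.35, 4.49], [0.32, 2.68], [-2.91, 2.91]. Speed limits (rad/s): [2.57, 2.57, 3.14, 3.14, 3.14, 3.14].

### API

Orientations are given as a rotation vector (axis times angle).
In Python, from workcell import arm gives the robot as it stands.
- The arm moves only by the tool apply_moves, never from a script. Its argument "deltas" is a list of rows, each an object with "hand": the finger opening in cm, from 0 to 9.51; "travel": the shift along the tool's x, y, z in cm, a list of three; "yaw": the turn about the tool's z in degrees. A call has exactly 8 rows; each row shifts and turns the commanded pose from where the row before left it, along the tool's axes as they then stand; what a row does not reach is not made up. A row lasts 1/8 s, in which the tool goes at most 62.5 mm and 10.7 degrees, less where a joint would pass 70% of its speed; a pose out of reach is approached as far as the arm can. A call is refused whole if a number of a shift passes 6.25 or a number of a turn 10.7, either way. A call with a gripper value outside its range is refused whole. The fingers move at their own pace and stop on an object; "newtons" is the grip in N (left out, the last holds). Time passes only in rows, so rows that do not move let the fingers close, or fill a call up. It gives the time, the measured TCP pose, the force and the opening at its end, in the units of the state.
- arm.sense(): the state, without advancing time (a new reading comes with each control period).
- arm.snapshot(name): name is "side" or "top" or "wrist"; returns (picture, depth): 400x640x3 uint8, red, green, blue; 400x640 float32, m along the optical axis (not along the pixel's ray), 0 where there is no reading.
- arm.camera_info(name): a dict with "fx", "fy", "cx", "cy" (pixels), "k1" (the pictures are not rectified: a ray, as slopes to the right and down, at radius r is drawn at 1 + k1 r^2 times it, then the intrinsics apply), "world_to_cam" (4x4, takes a point from world to camera coordinates). Camera axes: x right, y up, looking along -z (the intrinsics and any distortion apply to the point x, -y, -z); pixel columns grow to the right and rows downward; lengths in m; the calibration is good to about 2 mm. A picture is of the moment at which its call begins: read the wrist's pose just before it. camera_info takes no time and is no camera call; for the wrist camera it gives the pose at the moment of the call.
- arm.job_done(): hands the job in, once; it reports no verdict.
The state is a dict: "clock": time; "joints": joint angles; "qd": joint speeds; "joint_torque": joint torques, N m; "position": TCP position; "tcp_rot": TCP orientation; "force": force on the tool from outside, world axes, zero at the start; "moment": the same for the moment, N m; "width": finger opening in m.
Only numpy, scipy, OpenCV 4.12 (cv2) and the standard library are available. Lean on these libraries where they do the work, as an engineer would, in place of code of your own. Each camera call takes 0.05 s, during which the arm holds its last target. There are 200 camera calls.

## Working session

There is one attempt and no reset: what is moved stays moved. The work goes in short steps, Python scripts to look and compute and a tool call to move; the robot and the scene stay as the last step left them, time stands still between calls to the robot, and variables do not carry over. Pictures are saved under pics/ and viewed, about 8 in all and at most 12, crops included, and the job is handed in when it is done.

Besides the shell and the picture viewer there is one more tool, called after "Request:" by a JSON object that holds its "api" and its "payload". apply_moves: Moves the arm, as the interface text tells. Its arguments: {"type":"object","properties":{"deltas":{"type":"array","items":{"type":"object","properties":{"hand":{"type":"number"},"travel":{"type":"array","items":{"type":"number"}},"yaw":{"type":"number"}}}},"newtons":{"type":"number"}},"required":["deltas"]}

```bash
mkdir -p pics; ls
cat > h.py <<'E'
import numpy as np,cv2
from workcell import arm
def cam(n):
    c=arm.camera_info(n); p,d=arm.snapshot(n); return c,p,d
def world(c,d,u,v):
    xd=(u-c['cx'])/c['fx']; yd=(v-c['cy'])/c['fy']; x,y=xd,yd
    for _ in range(10):
        s=1+c['k1']*(x*x+y*y); x,y=xd/s,yd/s
    z=d[int(v),int(u)] if hasattr(d,'shape') else d
    return (np.linalg.inv(c['world_to_cam'])@np.array([x*z,-y*z,-z,1]))[:3]
def onplane(c,u,v,h):
    a=world(c,0.0,u,v);b=world(c,1.0,u,v); return a+(b-a)*(h-a[2])/(b[2]-a[2])
def proj(c,P):
    q=np.array(c['world_to_cam'])@np.append(P,1); x,y=q[0]/-q[2],-q[1]/-q[2]; s=1+c['k1']*(x*x+y*y)
    return c['fx']*x*s+c['cx'],c['fy']*y*s+c['cy']
def save(n,p): cv2.imwrite(n,p[...,::-1])
E
python3 - <<'E'
from h import *
import pickle
s=arm.sense();print(s)
for n in('top','side'):
    c,p,d=cam(n);save(f'pics/{n}0.png',p);pickle.dump((c,p,d),open(n+'0.pkl','wb'));print(n,c)
E
```

```text
pics
{'clock': 0.0, 'joints': array([ 1.25939941e+00,  1.24478269e-01,  1.65166430e+00, -1.05837856e-05,
        1.36748964e+00, -8.25970104e-02]), 'qd': array([-3.70535603e-05,  7.74585567e-04, -5.98780067e-04, -5.01631344e-04,
       -4.99169987e-04, -9.50818484e-04]), 'joint_torque': array([-1.44861093e-03, -4.17586255e+01, -3.59944689e+01,  7.75186485e-02,
        4.89806256e-02, -1.84235064e-04]), 'position': array([0.14725895, 0.63244416, 0.21341015]), 'tcp_rot': array([-0.3585667 , -3.12066984,  0.00314456]), 'force': array([0.07407534, 0.7093875 , 0.80324939]), 'moment': array([ 0.00574621, -0.02069865, -0.00216457]), 'width': 0.0953539084979822}
top {'fx': 363.7178843359759, 'fy': 363.7178843359759, 'cx': 316.6741236583158, 'cy': 198.2431345932718, 'k1': -0.015896100888541417, 'world_to_cam': array([[-2.44352627e-02, -9.99699925e-01, -1.72556200e-03,
         7.64264883e-03],
       [ 9.98289246e-01, -2.44924221e-02,  5.30914630e-02,
        -5.76737861e-01],
       [-5.31177948e-02, -4.25306142e-04,  9.98588163e-01,
        -9.73009502e-01],
       [ 0.00000000e+00,  0.00000000e+00,  0.00000000e+00,
         1.00000000e+00]])}
side {'fx': 401.9440740428023, 'fy': 401.9440740428023, 'cx': 316.2069967220389, 'cy': 195.29118796741628, 'k1': 0.01514166140203826, 'world_to_cam': array([[-0.95042194, -0.31046134, -0.01766032,  0.56540708],
       [ 0.14052703, -0.47947323,  0.86623182, -0.15130338],
       [-0.27739914,  0.82080398,  0.49933009, -0.76385239],
       [ 0.        ,  0.        ,  0.        ,  1.        ]])}
```

View pics/top0.png

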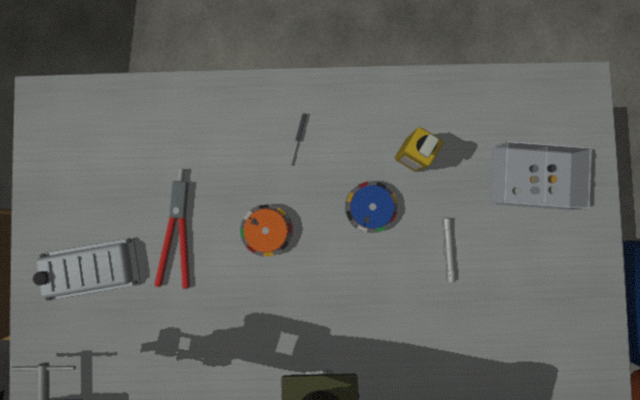

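View pics/side0.png

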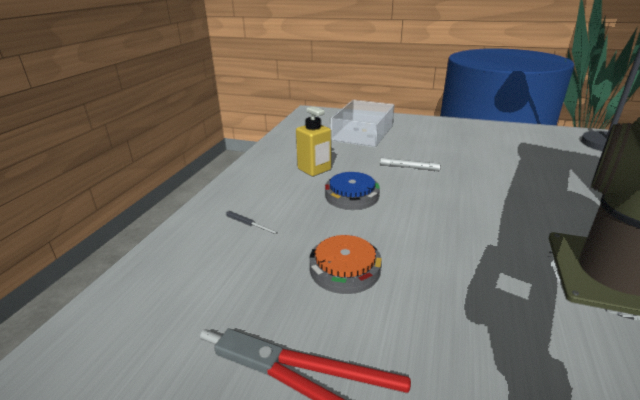

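Run:
```python
from h import *
import pickle
c,p,d=pickle.load(open('top0.pkl','rb'))
hsv=cv2.cvtColor(p,cv2.COLOR_RGB2HSV)
for n,lo,hi,r in(('or',5,15,(200,300,190,270)),('bl',105,125,(330,410,170,240))):
    m=np.zeros(p.shape[:2],np.uint8);m[r[2]:r[3],r[0]:r[1]]=cv2.inRange(hsv,(lo,130,60),(hi,255,255))[r[2]:r[3],r[0]:r[1]]
    pts=cv2.findNonZero(m);e=cv2.minEnclosingCircle(cv2.convexHull(pts));print(n,e,onplane(c,*e[0],.042),d[int(e[0][1]),int(e[0][0])],world(c,d,*e[0]))
for u,v in((178,200),(302,130),(420,145),(450,250),(90,268),(140,250)):print((u,v),world(c,d,u,v).round(3))
s=arm.sense();print(s['position'],proj(c,s['position']))
a=cv2.resize(p[190:275,215:320],None,fx=7,fy=7,interpolation=cv2.INTER_CUBIC);save('pics/crop.png',a)
c,p,d=cam('wrist');save('pics/w0.png',p);pickle.dump((c,p,d),open('w0.pkl','wb'));print(c)
```

```text
or ((267.0, 230.8000030517578), 23.72013282775879) [0.49272083 0.12636465 0.042     ] 0.9573913 [0.49271765 0.1263781  0.04190317]
bl ((372.20947265625, 206.14608764648438), 21.682031631469727) [ 0.5508398 -0.1526117  0.042    ] 0.9619264 [ 0.55088585 -0.15286407  0.04033688]
(178, 200) [0.581 0.369 0.021]
(302, 130) [0.769 0.03  0.001]
(420, 145) [ 0.689 -0.253  0.154]
(450, 250) [ 0.429 -0.361  0.022]
(90, 268) [0.407 0.592 0.048]
(140, 250) [0.447 0.483 0.001]
[0.1472872  0.63250901 0.21350272] (np.float64(23.59861348167044), np.float64(400.5094342216745))
{'fx': 340.6449870885352, 'fy': 340.6449870885352, 'cx': 316.55878954903704, 'cy': 199.9756317309969, 'k1': 0.0028934791513451625, 'world_to_cam': array([[ 0.22622331,  0.97407446, -0.00139942, -0.64807166],
       [-0.94077565,  0.21811696, -0.25954992,  0.02866939],
       [-0.25251571,  0.06003278,  0.96572868, -0.38976746],
       [ 0.        ,  0.        ,  0.        ,  1.        ]])}
```

View pics/crop.png

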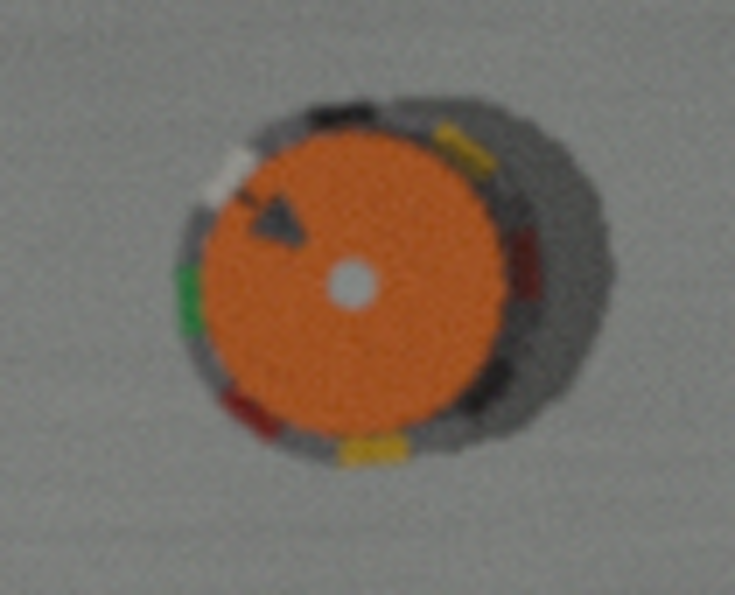

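Top crop: lid centre is at full-frame pixel (265.4, 230.6), with the window and white patch at upper left (about 49°). Green is the next patch anticlockwise, on the left. My plan is to press closed fingertips on the rim ring on the far side from the window, at about -103°, and sweep tool -x with negative yaw.

Request:
{"api": "apply_moves", "payload": {"deltas": [{"hand": 0,"travel": [-2.8,-2.9,0],"yaw": 0},{"hand": 0,"travel": [-2.8,-2.9,0],"yaw": 0},{"hand": 0,"travel": [-2.8,-2.9,0],"yaw": 0},{"hand": 0,"travel": [-2.8,-2.9,0],"yaw": 0},{"hand": 0,"travel": [-2.8,-2.9,0],"yaw": 0},{"hand": 0,"travel": [-2.8,-2.9,0],"yaw": 0},{"hand": 0,"travel": [-2.8,-2.9,0],"yaw": 0},{"hand": 0,"travel": [-2.8,-2.9,0],"yaw": 0}], "newtons": 20}}

```text
clock: 1.15
position: [0.3133, 0.355, 0.2144]
tcp_rot: [-0.358, -3.121, 0.0]
force: [0.4, -0.6, 0.3]
width: 0.0205
```

Request:
{"api": "apply_moves", "payload": {"deltas": [{"hand": 0,"travel": [-2.8,-2.9,0],"yaw": 0},{"hand": 0,"travel": [-2.8,-2.9,0],"yaw": 0},{"hand": 0,"travel": [-2.8,-2.9,0],"yaw": 0},{"hand": 0,"travel": [-2.8,-2.9,1],"yaw": 0},{"hand": 0,"travel": [-2.8,-2.9,2],"yaw": 0},{"hand": 0,"travel": [-2.8,-2.9,2],"yaw": 0},{"hand": 0,"travel": [-2.8,-2.9,2],"yaw": 0},{"hand": 0,"travel": [0,0,0],"yaw": 0}]}}

```text
clock: 2.15
position: [0.4572, 0.1122, 0.1425]
tcp_rot: [-0.364, -3.116, 0.002]
force: [-0.3, 0.4, -0.2]
width: 0.0002
```

Run:
```python
from h import *
import pickle
c,p,d=cam('wrist');save('pics/w1.png',p);pickle.dump((c,p,d),open('w1.pkl','wb'))
s=arm.sense();print(s['clock'],s['position'],s['tcp_rot'],s['force'],s['width'],s['joints'])
ct,_,dt=pickle.load(open('top0.pkl','rb'))
for u,v in((265.4,230.6),(247.8,215.2),(242.1,232.8)):print(onplane(ct,u,v,.042 if u>260 else .029))
```

```text
2.2 [0.4573292  0.11330432 0.14358023] [-3.62263796e-01 -3.11803738e+00  4.28238893e-04] [ 0.07304075  0.73718882 -1.29082284] 0.0005770042226473523 [ 1.28627930e-01 -2.26888305e-01  2.10917355e+00  3.77456149e-04
  1.26187807e+00 -1.21095422e+00]
[0.49334691 0.13057091 0.042     ]
[0.53512534 0.17884553 0.029     ]
[0.48856169 0.19477401 0.029     ]
```

View pics/w1.png

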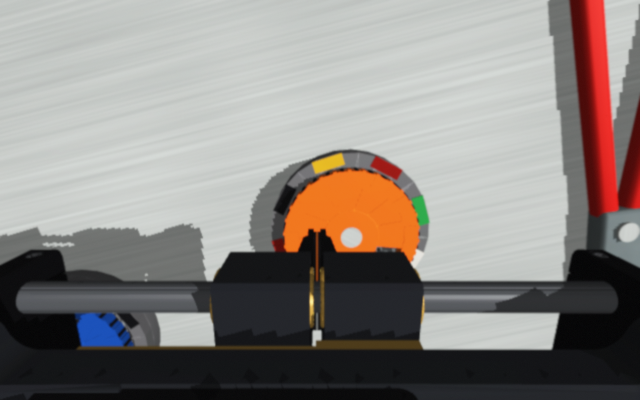

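Wrist view: the lid hub is at pixel (351, 238), the green patch at (420, 210) and the closed fingertips at about (317, 240).

Run:
```python
from h import *
import pickle
from scipy.spatial.transform import Rotation as R
c,p,d=pickle.load(open('w1.pkl','rb'))
C=onplane(c,351,238,.042);G=onplane(c,420,210,.029);print(C,world(c,d,351,238),G,np.linalg.norm((G-C)[:2]))
s=arm.sense();r=R.from_rotvec(s['tcp_rot']).as_matrix();print(r.round(3))
for C0 in (C,np.array([.4933,.1306,.042])):
    ty=r[:2,1];T=np.append(C0[:2]-.050*ty/np.linalg.norm(ty),.06)
    print('target',T,'tool cm',(r.T@(T-s['position'])*100).round(2))
print(proj(c,s['position']))
```

```text
[0.49429759 0.13211264 0.042     ] [0.49459836 0.13212351 0.04125155] [0.48791615 0.19575217 0.029     ] 0.06395868197337302
[[-0.973  0.229 -0.003]
 [ 0.229  0.973  0.   ]
 [ 0.003 -0.001 -1.   ]]
target [0.48283404 0.08344451 0.06      ] tool cm [-3.19 -2.32  8.35]
target [0.48183645 0.08193187 0.06      ] tool cm [-3.13 -2.49  8.35]
(np.float64(320.65607280151687), np.float64(251.59277714716632))
```

Request:
{"api": "apply_moves", "payload": {"deltas": [{"hand": 0,"travel": [-1.1,-0.8,2],"yaw": 0},{"hand": 0,"travel": [-1.1,-0.8,2],"yaw": 0},{"hand": 0,"travel": [-1,-0.8,2],"yaw": 0},{"hand": 0,"travel": [0,0,1.3],"yaw": 0},{"hand": 0,"travel": [0,0,1.0],"yaw": 0},{"hand": 0,"travel": [0,0,0],"yaw": 0},{"hand": 0,"travel": [0,0,0],"yaw": 0},{"hand": 0,"travel": [0,0,0],"yaw": 0}]}}

```text
clock: 3.2
position: [0.4841, 0.0837, 0.0625]
tcp_rot: [0.358, 3.12, 0.0]
force: [0.1, -0.7, -0.1]
width: 0.0008
```

Request:
{"api": "apply_moves", "payload": {"deltas": [{"hand": 0,"travel": [0,-0.1,0.6],"yaw": 0},{"hand": 0,"travel": [0,0,0.6],"yaw": 0},{"hand": 0,"travel": [0,0,0.5],"yaw": 0},{"hand": 0,"travel": [0,0,0.2],"yaw": 0},{"hand": 0,"travel": [0,0,0.1],"yaw": 0},{"hand": 0,"travel": [0,0,0.1],"yaw": 0},{"hand": 0,"travel": [0,0,0],"yaw": 0},{"hand": 0,"travel": [0,0,0],"yaw": 0}]}}

```text
clock: 4.2
position: [0.4838, 0.0824, 0.0412]
tcp_rot: [0.358, 3.12, -0.0]
force: [-0.1, -1.9, 3.9]
width: 0.0004
```

Request:
{"api": "apply_moves", "payload": {"deltas": [{"hand": 0,"travel": [0,0,0.1],"yaw": 0},{"hand": 0,"travel": [0,0,0.1],"yaw": 0},{"hand": 0,"travel": [0,0,0],"yaw": 0},{"hand": 0,"travel": [0,0,0],"yaw": 0},{"hand": 0,"travel": [0,0,0],"yaw": 0},{"hand": 0,"travel": [0,0,0],"yaw": 0},{"hand": 0,"travel": [0,0,0],"yaw": 0},{"hand": 0,"travel": [0,0,0],"yaw": 0}]}}

```text
clock: 5.2
position: [0.4841, 0.0823, 0.0395]
tcp_rot: [0.358, 3.12, -0.0]
force: [-1.4, -3.2, 7.5]
width: 0.0007
```

Request:
{"api": "apply_moves", "payload": {"deltas": [{"hand": 0,"travel": [-0.44,0.02,0],"yaw": -5},{"hand": 0,"travel": [-0.44,0.02,0],"yaw": -5},{"hand": 0,"travel": [-0.44,0.02,0],"yaw": -5},{"hand": 0,"travel": [-0.44,0.02,0],"yaw": -5},{"hand": 0,"travel": [-0.44,0.02,0],"yaw": -5},{"hand": 0,"travel": [-0.44,0.02,0],"yaw": -5},{"hand": 0,"travel": [-0.44,0.02,0],"yaw": -5},{"hand": 0,"travel": [0,0,0],"yaw": 0}]}}

```text
clock: 6.2
position: [0.5156, 0.0856, 0.0401]
tcp_rot: [-0.596, 3.08, 0.001]
force: [1.9, 1.6, 6.9]
width: 0.0005
```

Run:
```python
from h import *
c,p,d=cam('side');save('pics/s1.png',cv2.resize(p[210:310,280:410],None,fx=5,fy=5,interpolation=cv2.INTER_CUBIC))
s=arm.sense();P=s['position'];print(P,s['force'],s['moment'],np.degrees(np.arctan2(P[1]-.1315,P[0]-.494)),np.hypot(P[1]-.1315,P[0]-.494))
```

```text
[0.51559788 0.0856097  0.04005735] [2.01870302 0.89424991 6.21640962] [ 0.1793418  -0.23607779  0.05142789] -64.79637947830473 0.0507187178517156
```

View pics/s1.png

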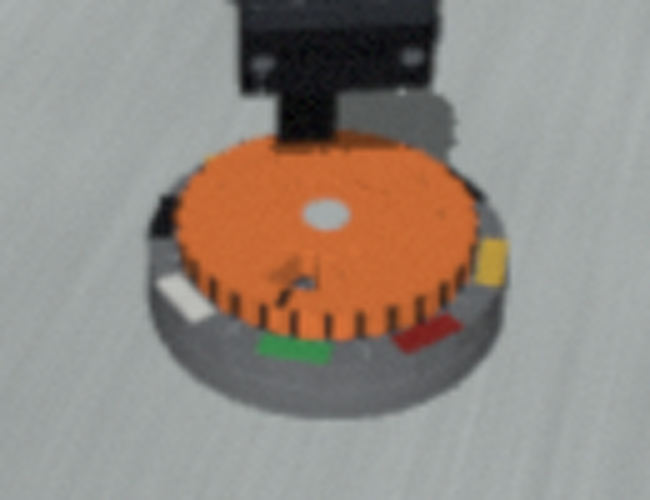

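Side crop: the pointer is almost at the green patch, the lid turned about 37°, and the tangential force is now pulling forward, so it's past the hump. I'll ease on a few degrees, then lift.

Request:
{"api": "apply_moves", "payload": {"deltas": [{"hand": 0,"travel": [-0.26,0.01,0],"yaw": -3},{"hand": 0,"travel": [-0.26,0.01,0],"yaw": -3},{"hand": 0,"travel": [0,0,0],"yaw": 0},{"hand": 0,"travel": [0,0,-0.2],"yaw": 0},{"hand": 0,"travel": [0,0,-0.2],"yaw": 0},{"hand": 0,"travel": [0,0,-0.6],"yaw": 0},{"hand": 0,"travel": [0,0,-2],"yaw": 0},{"hand": 0,"travel": [0,0,-3],"yaw": 0}]}}

```text
clock: 7.25
position: [0.5165, 0.0871, 0.0974]
tcp_rot: [0.756, -3.045, -0.002]
force: [0.5, -0.0, -0.4]
width: 0.0002
```

Request:
{"api": "apply_moves", "payload": {"deltas": [{"hand": 0,"travel": [0,0,-3],"yaw": 0},{"hand": 0,"travel": [0,0,-2],"yaw": 0},{"hand": 0,"travel": [0,0,0],"yaw": 0},{"hand": 0,"travel": [0,0,0],"yaw": 0},{"hand": 0,"travel": [0,0,0],"yaw": 0},{"hand": 0,"travel": [0,0,0],"yaw": 0},{"hand": 0,"travel": [0,0,0],"yaw": 0},{"hand": 0,"travel": [0,0,0],"yaw": 0}]}}

```text
clock: 8.25
position: [0.5182, 0.0871, 0.1485]
tcp_rot: [0.757, -3.049, -0.0]
force: [-0.0, 0.3, -0.2]
width: 0.0005
```

Run:
```python
from h import *
c,p,d=cam('side');save('pics/s2.png',cv2.resize(p[210:310,280:410],None,fx=5,fy=5,interpolation=cv2.INTER_CUBIC))
# predicted pixel (crop) of green patch and of pointer radius 50mm for lid angles
C=np.array([.494,.1315]);g=np.arctan2(.1955-.1315,.488-.494)
for a in(-10,-5,0,5,10):
    t=g+np.radians(a)
    print(a,[((np.array(proj(c,np.append(C+r*np.array([np.cos(t),np.sin(t)]),h)))-[280,210])*5).round(0) for r,h in((.0345,.042),(.05,.042),(.064,.029))])
s=arm.sense();print(s['clock'],s['position'],s['force'])
```

```text
-10 [array([292., 263.]), array([277., 289.]), array([263., 340.])]
-5 [array([300., 265.]), array([289., 291.]), array([278., 344.])]
0 [array([308., 266.]), array([300., 293.]), array([293., 346.])]
5 [array([316., 267.]), array([312., 294.]), array([309., 348.])]
10 [array([324., 267.]), array([324., 295.]), array([324., 349.])]
8.3 [0.51827677 0.0871414  0.14855775] [0.49920579 0.40024022 0.55675811]
```

View pics/s2.png

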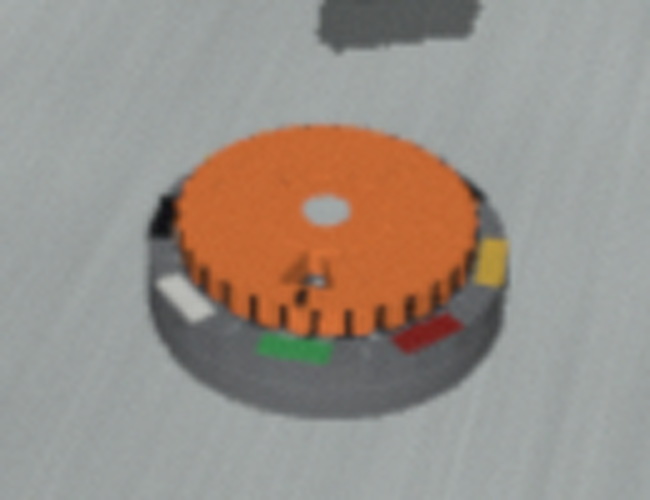

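The pointer is at crop pixel (301, 297) against a predicted (300, 293), and green is at (295, 347) against (293, 346). The window sits over green in the detent and the gripper is clear, so I'll hand in.

```bash
python3 -c "
from workcell import arm
print(arm.job_done(), arm.sense()['clock'])"
```

```text
the job is handed in; nothing more can be done
the job is handed in; nothing more can be done
```

I rubbed the orange lid one click anticlockwise to the green mark and handed the job in at about 8.3 s. `job_done` gives no verdict, so success rests on my own last picture.

- **Move:** I pressed the closed fingertips on the rim ring opposite the window at about 7 N. I swept them about 41° round the lid's axis, past the hump, and lifted off so the lid could snap in.
- **Lid:** In the last side view the pointer is within about 1° of its predicted place in line with the green patch. The lid did not spring back or go past green.
- **Gripper:** It was raised to 0.149 m and read under 1 N of outside force, so it was touching nothing.
- **Other objects:** I did not re-measure the blue lid, pump, box spanner, pin punch or rivet tool after the move. The tool stayed over the orange dispenser and was well above the bench on the way there, so nothing should have shifted.
- **Disagreements:** The top and wrist cameras placed the lid's centre within 2 mm of each other. No check failed.

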